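# Unscrew the left-hand spinner nut of a bench fan

## Task

The bench fan's blades are to be cleaned: unscrew its grey spinner nut, which has a left-hand thread (turn it clockwise seen from above) until its red engraved line meets the white line on the hub, then lift it off and stand it upright in the empty compartment of the blue tray. The thread is soft, so turn and lift gently without forcing it, do not drop the nut, and leave everything else alone.

Things in the scene. Friction and masses are not known exactly. Their poses are not given: they have to be found in the camera images.
- nut: The fan's spinner nut: light grey knurled round cap, 39 mm diameter, 52 mm tall, 70 g, closed top with an engraved clockwise arrow and a red engraved line from centre to rim and down its side. Origin: centre of its underside, z up; the red line is on its own +x side. LEFT-HAND thread: clockwise seen from above unscrews it; anticlockwise it jams on its seat at once. Let go, it stays on the thread but may settle back 0.2 rad.
- nut_grip (a point): On the nut's axis 41 mm above its underside: where to grip it (solid above 24 mm, below that a hollow skirt). The soft thread spoils above 15 N between nut and fan, whether pulled, pressed, pushed sideways or jammed; it has about 1.5 mm of up-and-down and 1 mm of sideways play, less than the error of the measured poses may be.
- nut_mark (a point): Lower end of the red engraved line, on the nut's side, 19.5 mm from its axis, 6 mm above its underside. At the start it must be turned 2.9 to 3.25 rad clockwise to reach the white line. After up to 0.4 rad of slack the nut climbs; the thread is steep, its lead is not known, so let the hand follow the thread by feel: held at one height, the nut jams against it.
- fan: A black bench fan lying on its back, 176 mm diameter, fixed, shaft locked. Origin: on the spindle axis at table height; z up. Its shroud is 30 mm high; its dark hub, 68 mm diameter, has its top at 40 mm, and there the nut is seated; the threaded spindle stands 22 mm above the hub's top.
- free_mark (a point): The white engraved line on the fan's hub top, on the fan's own +x side, 27.5 mm from the spindle axis, 40 mm above the table: when the nut's red line points the same way (0.2 rad short will do) the thread is free: the nut lifts straight off, and from there must rise another 15 mm to clear the spindle.
- tray: A fixed blue parts tray, 120 mm (its x) by 200 mm (its y), walls 15 mm high, 5 mm thick, floor 5 mm thick, split by a wall across its middle into two compartments, each about 110 x 92 mm. Origin: centre of its underside. The compartment at its +y end holds a washer; the one at -y is empty.
- tray_spot (a point): Centre of the floor of the tray's empty compartment, 5 mm above the table.
- washer: Brass washer, 32 mm diameter, 6 mm thick, in the tray's other compartment. Leave it alone. Origin: centre of its underside.
- driver_a: Blue-handled screwdriver lying behind the work area. Leave it alone.
- driver_b: Blue-handled screwdriver lying at the left. Leave it alone.
- ssd_box: Yellow flat carton, 80 x 110 x 22 mm, at the back right. Leave it alone.
- heatsink: Finned aluminium heatsink, 60 x 60 x 38 mm, at the back left. Leave it alone.
- screw_bowl: Steel bowl, 80 mm wide, 35 mm high, at the right. Leave it alone.
- ram: Memory module lying flat, 135 x 32 x 8 mm, at the right. Leave it alone.
There are look-alikes about, which are no part of the job. Of the things that look like the tray, the smallest one is meant. What is shaped like the nut but purple is not meant.

How it is judged:
By the outcome, as a careful person would: the job done as asked, in the order asked, and still so for the second after the job is handed in, with the robot touching nothing.
It also fails if it takes over 72 s, if anything falls off the work surface, if the arm or the gripper's body presses on something with over 40 N, if the wrist force passes 120 N, or if a joint passes its speed limit or range.

## Robot

A 7-joint arm with a two-finger parallel gripper is mounted at the origin on the work surface. World frame = base frame: x ahead of the robot, y to its left, z up, the work surface at z = 0. Lengths are in m, angles in rad, forces in N, time in s.
With the tool pointing down it reaches from about 0.425 to 0.925 m from the base axis. Payload 6.8 kg.
Tool frame: the origin (TCP) lies midway between the tips of the shut fingers; the grasp point (between the pads) lies 19 mm behind it; z points along the fingers, y is the line along which they close (so a half turn about z gives the same grasp; the last joint's range is limited). The gripper opens to 85 mm and grips with 20 to 120 N. Pads are 22 mm wide; open, the fingers measure 114 mm over their backs; the gripper's body (76 mm by 85 mm) begins 54 mm behind the grasp point. The pads swing forward as they close: fully open they stand 13 mm farther back than shut.
Start: joints at [-1.441, 0.477, 0.022, 1.555, -0.011, 1.109, -0.083], TCP at [0.159, 0.656, 0.231] pointing down, gripper open.
Joint ranges: [-2.96, 2.96], [-0.34, 2.1], [-1.41, 1.46], [0.24, 2.44], [-1.37, 4.51], [0.17, 1.92], [-2.96, 2.96]. Speed limits (rad/s): [2.39, 2.39, 3.14, 3.14, 3.14, 3.14, 3.14].

## Interface

Orientations are given as a unit quaternion [w, x, y, z].
In Python, from station import bot, imaging gives the robot as it stands.
- The arm moves only by the tool move_arm, never from a script. Its argument "commands" is a list that holds one entry, the list of rows, each a list of 7 numbers: the shift along the tool's x, y, z in m, then the turn, a rotation vector about the tool's x, y, z in degrees, then the finger opening in m, from 0 to 0.0854. In form: [[[x, y, z, rx, ry, rz, grip], ...]]. A call has 1 to 20 rows; each row shifts and turns the commanded pose from where the row before left it, along the tool's axes as they then stand; what a row does not reach is not made up. A row lasts 1/8 s, in which the tool goes at most 62.5 mm and 10.7 degrees, less where a joint would pass 70% of its speed; a pose out of reach is approached as far as the arm can. A call is refused whole if a number of a shift passes 0.0625 or a number of a turn 10.7, either way. A call with a gripper value outside its range is refused whole. The fingers move at their own pace and stop on an object; "squeeze" is the grip in N (left out, the last holds). Time passes only in rows, so rows that do not move let the fingers close. It gives the time, the measured TCP pose, the force, the opening and the grip force at its end, in the units of the state.
- bot.get_obs(): the state, without advancing time (a new reading comes with each control period).
- imaging.read_camera(name): name is "scene" or "top" or "wrist"; returns the picture (480x640x3 uint8, red, green, blue); there is no depth.
- imaging.calibration(name): a dict with "intrinsics" (3x3 intrinsics, pixels), "extrinsics" (4x4, takes a point from camera to world coordinates); the wrist camera has in their place "mount" (4x4, takes a point from camera to tool coordinates, whose origin is the TCP and whose axes are the flange's). Camera axes: x right, y down, z forward; pixel columns grow to the right and rows downward; lengths in m; the calibration is good to about 2 mm. A picture is of the moment at which its call begins: read the wrist's pose just before it. calibration takes no time and is no camera call.
- bot.hand_in(): hands the job in; it is judged then, once.
The state is a dict: "t": time; "q": joint angles; "joint_vel": joint speeds; "joint_torque": joint torques, N m; "eef_pos": TCP position; "tool_rot": TCP orientation; "contact_force": force on the tool from outside, world axes, zero at the start; "torque": the same for the moment, N m; "gripper_width": opening from 0.0 (shut) to 1.0 (fully open); "grasp_force": force on a finger pad.
Only numpy, scipy, OpenCV 4.12 (cv2) and the standard library are available. Lean on these libraries where they do the work, as an engineer would, in place of code of your own. Each camera call takes 0.05 s, during which the arm holds its last target. There are 200 camera calls.

## Working session

There is one attempt and no reset: what is moved stays moved. The work goes in short steps, Python scripts to look and compute and a tool call to move; the robot and the scene stay as the last step left them, time stands still between calls to the robot, and variables do not carry over. Pictures are saved under pics/ and viewed, at most 10 in all, crops included, and the job is handed in when it is done.

Besides the shell and the picture viewer there is one more tool, called by a JSON object that holds its "method" and its "body", one argument or row to a line. move_arm: Moves the arm, as the interface text tells. Its arguments: {"type":"object","properties":{"commands":{"type":"array","items":{"type":"array","items":{"type":"array","items":{"type":"number"}}}},"squeeze":{"type":"number"}},"required":["commands"]}

```bash
mkdir -p pics; python3 - <<'E'
from station import bot, imaging
import cv2, numpy as np
o=bot.get_obs(); print({k:np.round(v,3).tolist() for k,v in o.items()})
for n in ("scene","top"):
    im=imaging.read_camera(n); cv2.imwrite(f"pics/{n}0.png",im[:,:,::-1])
    c=imaging.calibration(n); print(n,np.round(c["intrinsics"],1).tolist(),np.round(c["extrinsics"],3).tolist())
print(np.round(imaging.calibration("wrist")["mount"],4).tolist(),imaging.calibration("wrist")["intrinsics"])
E
```

```text
{'t': 0.0, 'q': [-1.441, 0.478, 0.022, 1.556, -0.012, 1.109, -0.083], 'joint_vel': [0.001, -0.002, -0.001, 0.0, 0.001, 0.001, -0.0], 'joint_torque': [0.0, -59.645, 1.608, -28.12, 0.012, 0.009, -0.0], 'eef_pos': [0.159, 0.655, 0.23], 'tool_rot': [-0.0, 0.119, 0.993, -0.001], 'contact_force': [-0.331, 0.234, -0.177], 'torque': [0.001, -0.057, -0.044], 'grasp_force': 0.0, 'gripper_width': 1.003}
scene [[458.6, 0.0, 314.3], [0.0, 458.6, 236.7], [0.0, 0.0, 1.0]] [[-0.511, 0.482, -0.712, 1.208], [0.859, 0.284, -0.425, 0.415], [-0.003, -0.829, -0.559, 0.647], [0.0, 0.0, 0.0, 1.0]]
top [[618.5, 0.0, 324.0], [0.0, 618.5, 236.4], [0.0, 0.0, 1.0]] [[0.013, -0.997, 0.073, 0.362], [-1.0, -0.013, -0.001, 0.019], [0.002, -0.073, -0.997, 1.721], [0.0, 0.0, 0.0, 1.0]]
[[-0.0005, -0.9637, -0.2669, 0.0684], [1.0, -0.0004, -0.0004, 0.0012], [0.0003, -0.2669, 0.9637, -0.1416], [0.0, 0.0, 0.0, 1.0]] [[378.04677916   0.         319.08320183]
 [  0.         378.04677916 233.32722963]
 [  0.           0.           1.        ]]
```

View pics/top0.png

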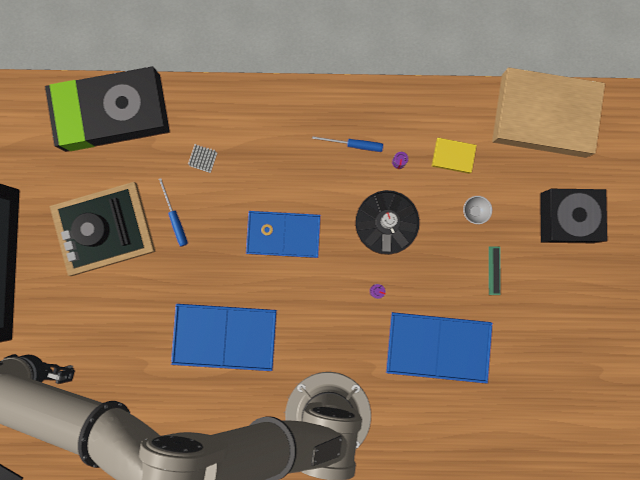

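View pics/scene0.png

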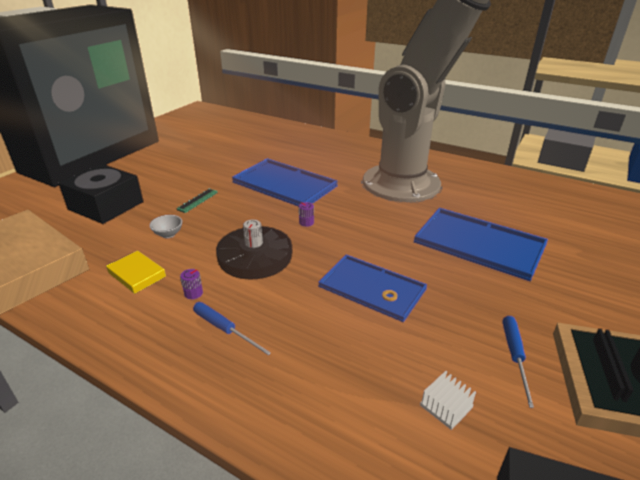

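The top view shows three blue trays: (284,234), the smallest and the one holding the washer at (267,230), and two larger ones at (225,337) and (440,347). Three things are nut-shaped: the grey one on the fan at (389,219), which is the one meant, and purple ones at (400,160) and (377,291), which are not. I'll measure and confirm these in one enlarged crop.

```bash
cat > h.py <<'E'
from station import bot, imaging
import cv2, numpy as np
from scipy.spatial.transform import Rotation as R
def cam(name,obs=None):
    c=imaging.calibration(name); K=c["intrinsics"]
    if name!="wrist": return K,np.array(c["extrinsics"])
    o=obs or bot.get_obs(); T=np.eye(4); q=o["tool_rot"]
    T[:3,:3]=R.from_quat([q[1],q[2],q[3],q[0]]).as_matrix(); T[:3,3]=o["eef_pos"]
    return K,T@np.array(c["mount"])
def ray(KE,uv,z):
    K,E=KE; uv=np.atleast_2d(uv).astype(float)
    d=np.c_[uv,np.ones(len(uv))]@np.linalg.inv(K).T@E[:3,:3].T
    return E[:3,3]+d*((z-E[2,3])/d[:,2])[:,None]
def proj(KE,P):
    K,E=KE; p=(np.atleast_2d(P)-E[:3,3])@E[:3,:3]@np.array(K).T
    return p[:,:2]/p[:,2:]
def snap(name,f):
    o=bot.get_obs(); im=imaging.read_camera(name); cv2.imwrite(f"pics/{f}.png",im[:,:,::-1]); return im,cam(name,o)
E
python3 - <<'E'
from h import *
im=cv2.imread("pics/top0.png"); KE=cam("top"); hsv=cv2.cvtColor(im,cv2.COLOR_BGR2HSV)
m=cv2.inRange(hsv,(100,120,60),(125,255,255))
for c in cv2.findContours(m,cv2.RETR_EXTERNAL,cv2.CHAIN_APPROX_NONE)[0]:
    if cv2.contourArea(c)<1500: continue
    r=cv2.boxPoints(cv2.minAreaRect(c)); w=ray(KE,r,0.015)
    print("tray",r.round(1).tolist(),"c",w.mean(0).round(4),"sides",np.linalg.norm(w[1]-w[0]).round(3),np.linalg.norm(w[2]-w[1]).round(3),"w",w[:,:2].round(4).tolist())
g=cv2.inRange(hsv,(0,0,0),(180,120,70)); g[:, :340]=0; g[:,430:]=0; g[:180]=0; g[265:]=0
c=max(cv2.findContours(g,cv2.RETR_EXTERNAL,cv2.CHAIN_APPROX_NONE)[0],key=cv2.contourArea)
(x,y),r=cv2.minEnclosingCircle(c); print("fan",x,y,r,ray(KE,[[x,y]],0.03).round(4))
l=cv2.inRange(hsv,(0,0,120),(180,60,255)); l[:, :372]=0; l[:,405:]=0; l[:203]=0; l[240:]=0
c=max(cv2.findContours(l,cv2.RETR_EXTERNAL,cv2.CHAIN_APPROX_NONE)[0],key=cv2.contourArea)
(x,y),r=cv2.minEnclosingCircle(c); print("nut",x,y,r,ray(KE,[[x,y]],0.092).round(4))
a=cv2.resize(im[180:265,240:430],None,fx=4.2,fy=4.2,interpolation=cv2.INTER_CUBIC); cv2.imwrite("pics/crop1.png",a)
E
```

```text
tray [[385.3999938964844, 372.6000061035156], [391.5, 312.0], [493.0, 322.1000061035156], [486.8999938964844, 382.79998779296875]] c [ 0.1865 -0.3017  0.015 ] sides 0.165 0.279 w [[0.1162, -0.1552], [0.2807, -0.1709], [0.2565, -0.4492], [0.0924, -0.4315]]
tray [[171.3000030517578, 364.1000061035156], [175.1999969482422, 303.20001220703125], [275.70001220703125, 309.70001220703125], [271.79998779296875, 370.6000061035156]] c [0.2075 0.288  0.015 ] sides 0.165 0.276 w [[0.132, 0.4283], [0.2971, 0.4227], [0.2829, 0.1466], [0.118, 0.1542]]
tray [[246.1999969482422, 253.1999969482422], [248.5, 210.5], [319.6000061035156, 214.39999389648438], [317.29998779296875, 257.1000061035156]] c [0.492  0.1306 0.015 ] sides 0.119 0.198 w [[0.4369, 0.231], [0.5555, 0.227], [0.547, 0.0297], [0.4285, 0.0346]]
fan 386.942138671875 222.0289306640625 31.830690383911133 [[ 0.5268 -0.1556  0.03  ]]
nut 388.7105407714844 220.5736846923828 8.437618255615234 [[ 0.5247 -0.1538  0.092 ]]
```

View pics/crop1.png

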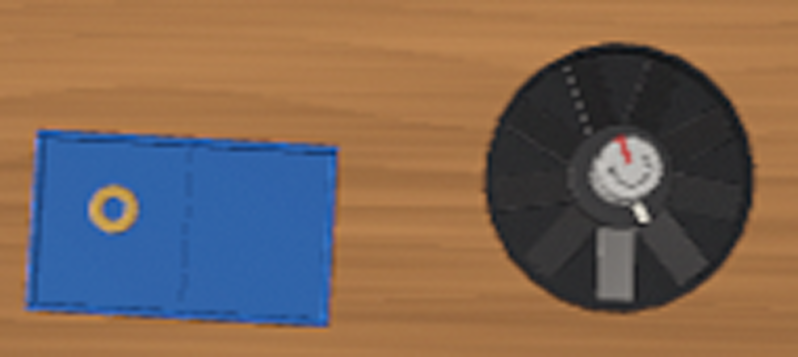

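The crop confirms it. The grey nut sits on the fan with its red line near +x and the white line near −156°, so it needs about 2.95 rad clockwise. The empty tray compartment is on the right half (−y), centred near (0.490, 0.083). Now I'll move out over the bench.

{"method": "move_arm", "body": {
  "commands": [
    [[-0.0444,-0.0285,0,0,0,0,0.085],[-0.0444,-0.0285,0,0,0,0,0.085],[-0.0444,-0.0285,0,0,0,0,0.085],[-0.0444,-0.0285,0,0,0,0,0.085],[-0.0444,-0.0285,0,0,0,0,0.085],[-0.0444,-0.0285,0,0,0,0,0.085],[-0.0444,-0.0285,0,0,0,0,0.085],[-0.0444,-0.0285,0,0,0,0,0.085]]
  ],
  "squeeze": 20
}}

```text
t: 1.1
eef_pos: [0.4513, 0.3492, 0.2311]
tool_rot: [-0.0, 0.119, 0.993, -0.0]
contact_force: [0.6, 0.7, -0.5]
gripper_width: 0.992
grasp_force: 0.0
```

```bash
python3 -c "
from h import *
o=bot.get_obs();print(o['t'],np.round(o['q'],3),np.round(o['eef_pos'],4),np.round(o['tool_rot'],3),np.round(o['contact_force'],2))"
```

```text
1.1 [-0.895  0.306  0.158  1.819 -0.056  1.021  0.618] [0.4513 0.3492 0.2311] [-0.     0.119  0.993 -0.   ] [ 0.64  0.74 -0.55]
```

{"method": "move_arm", "body": {
  "commands": [
    [[-0.0212,-0.0524,0.0035,0,0,0,0.085],[-0.0212,-0.0524,0.0035,0,0,0,0.085],[-0.0212,-0.0524,0.0035,0,0,0,0.085],[-0.0212,-0.0524,0.0035,0,0,0,0.085],[-0.0212,-0.0524,0.0035,0,0,0,0.085],[-0.0212,-0.0524,0.0035,0,0,0,0.085],[-0.0212,-0.0524,0.0035,0,0,0,0.085],[-0.0212,-0.0524,0.0035,0,0,0,0.085],[-0.0212,-0.0524,0.0035,0,0,0,0.085],[0,0,0,0,0,0,0.085]]
  ]
}}

```text
t: 2.35
eef_pos: [0.5239, -0.158, 0.1995]
tool_rot: [-0.0, 0.123, 0.992, -0.001]
contact_force: [-0.1, 1.0, -0.0]
gripper_width: 0.994
grasp_force: 0.0
```

```bash
python3 -c "
from h import *
im,KE=snap('wrist','w1')
o=bot.get_obs();print(o['t'],np.round(o['q'],3),np.round(o['eef_pos'],4),np.round(o['tool_rot'],3),np.round(o['contact_force'],2))
print(proj(KE,[[.5247,-.1538,.092],[.526,-.155,.04]]))"
```

```text
2.4 [-0.168  0.316  0.419  1.92  -0.156  0.938  1.654] [ 0.5242 -0.1548  0.1994] [-0.     0.121  0.993 -0.   ] [-0.19  0.76 -0.09]
[[324.18267521 232.07041462]
 [322.49680164 217.11199192]]
```

View pics/w1.png

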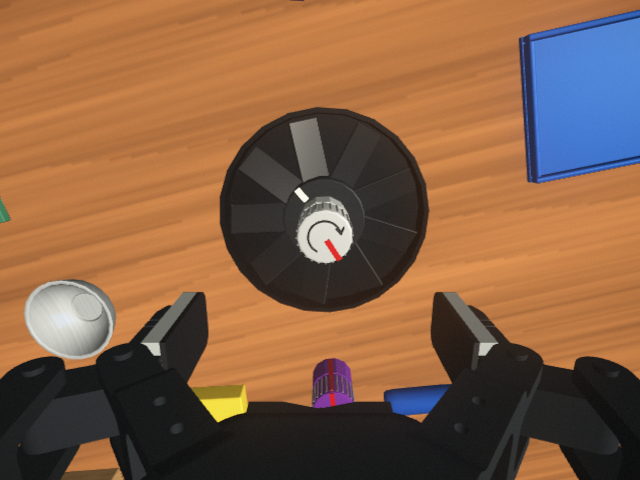

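The wrist view shows the nut's top near (326,235), its red line pointing to the lower right, the white hub line at (301,195), and the tray's empty end at the upper right. I'll measure the centre now that the arm has settled.

```bash
cat > meas.py <<'E'
from h import *
def nut(im,KE,z,c0,rad=60):
    hsv=cv2.cvtColor(im,cv2.COLOR_RGB2HSV); mk=np.zeros(im.shape[:2],np.uint8); cv2.circle(mk,tuple(int(v) for v in c0),rad,255,-1)
    m=(cv2.inRange(hsv,(0,0,195),(180,40,255))|cv2.inRange(hsv,(0,120,120),(8,255,255))|cv2.inRange(hsv,(172,120,120),(180,255,255)))&mk
    m=cv2.morphologyEx(m,cv2.MORPH_CLOSE,np.ones((7,7))); m=cv2.morphologyEx(m,cv2.MORPH_OPEN,np.ones((9,9)))
    c=max(cv2.findContours(m,cv2.RETR_EXTERNAL,cv2.CHAIN_APPROX_NONE)[0],key=cv2.contourArea)
    e=cv2.fitEllipse(cv2.convexHull(c)); w=ray(KE,[e[0]],z)[0]
    p=ray(KE,c[:,0],z); return e,w,np.linalg.norm(p-w,axis=1),m
if __name__=="__main__":
    im,KE=snap('wrist','w2'); e,w,r,m=nut(im,KE,.092,(326,235),50)
    print("nut",np.round(e[0],1),np.round(e[1],1),w.round(4),r.mean().round(4),r.std().round(4))
    hsv=cv2.cvtColor(im,cv2.COLOR_RGB2HSV)
    red=(cv2.inRange(hsv,(0,120,100),(8,255,255))|cv2.inRange(hsv,(172,120,100),(180,255,255))); red[:190]=0; red[290:]=0
    ys,xs=np.nonzero(red); P=ray(KE,np.c_[xs,ys],.092); P=P[np.linalg.norm(P-w,axis=1)<.018]; d=P.mean(0)-w; a=np.arctan2(d[1],d[0]); print("red ang",a)
    g=cv2.inRange(hsv,(0,0,0),(180,255,75)); g[330:]=0
    # fan outer circle: upper half of shroud contour
    g=cv2.morphologyEx(g,cv2.MORPH_OPEN,np.ones((5,5))); g=cv2.morphologyEx(g,cv2.MORPH_CLOSE,np.ones((15,15)))
    c=[c for c in cv2.findContours(g,cv2.RETR_EXTERNAL,cv2.CHAIN_APPROX_NONE)[0] if cv2.pointPolygonTest(c,(326.,160.),False)>=0]
    c=max(c,key=cv2.contourArea); E=cv2.fitEllipse(c); print("fan",np.round(E,1) if 0 else E, ray(KE,[E[0]],.03).round(4))
    wh=cv2.inRange(hsv,(0,0,200),(180,40,255)); wh[:180]=0; wh[:, :285]=0; wh[:,316:]=0; wh[206:]=0
    ys,xs=np.nonzero(wh); q=ray(KE,[[xs.mean(),ys.mean()]],.04)[0]; print("white",xs.mean(),ys.mean(),q.round(4)); f=ray(KE,[E[0]],.03)[0]
    for c_ in (w,f): d=q-c_; print("white ang",np.arctan2(d[1],d[0]),np.hypot(*d[:2]), "turn cw",(a-np.arctan2(d[1],d[0]))%(2*np.pi))
    o=bot.get_obs(); print(o['t'],o['eef_pos'].round(4) if hasattr(o['eef_pos'],'round') else o['eef_pos'],o['tool_rot'])
E
python3 meas.py
```

```text
nut [320.9 236.4] [52.6 55.7] [ 0.5273 -0.1533  0.092 ] 0.0184 0.0009
red ang 0.1759960595741453
fan ((319.3205871582031, 210.07012939453125), (202.2781219482422, 206.99575805664062), 90.38890838623047) [[ 0.5219 -0.1531  0.03  ]]
white 297.0105263157895 195.49473684210525 [ 0.5039 -0.1671  0.04  ]
white ang -2.6081393296775843 0.027154781168913355 turn cw 2.7841353892517295
white ang -2.478612322897888 0.022783688690490456 turn cw 2.6546083824720332
2.45 [ 0.5244 -0.1527  0.1993] [-5.13496146e-04  1.19370752e-01  9.92849613e-01  7.58614235e-05]
```

{"method": "move_arm", "body": {
  "commands": [
    [[-0.001,0,0.022,0,0,0,0.06],[-0.001,0,0.022,0,0,0,0.06],[-0.001,0,0.022,0,0,0,0.06],[0,0,0.02,0,0,0,0.06],[0,0,0,0,0,0,0.06],[0,0,0,0,0,0,0.06],[0,0,0,0,0,0,0.06],[0,0,0,0,0,0,0.06]]
  ]
}}

```text
t: 3.45
eef_pos: [0.5281, -0.1532, 0.1145]
tool_rot: [0.001, 0.119, 0.993, 0.0]
contact_force: [-0.7, -0.3, -0.0]
gripper_width: 0.702
grasp_force: 0.0
```

```bash
python3 -c "
from h import *
for i in range(2):
  im,KE=snap('wrist','w3')
  o=bot.get_obs();print(o['t'],np.round(o['q'],3),np.round(o['eef_pos'],4),np.round(o['tool_rot'],4),np.round(o['contact_force'],2))
print(proj(KE,o['eef_pos']), proj(KE,[[.5273,-.1533,.092]]))"
```

```text
3.5 [-0.128  0.437  0.376  1.981 -0.228  0.762  1.715] [ 0.528  -0.1532  0.1143] [5.000e-04 1.186e-01 9.929e-01 1.000e-04] [-0.17 -0.02  0.21]
3.55 [-0.128  0.437  0.376  1.982 -0.228  0.762  1.715] [ 0.5279 -0.1532  0.1142] [3.000e-04 1.186e-01 9.929e-01 1.000e-04] [-0.17  0.99  0.24]
[[316.30123969 301.6423859 ]] [[316.13574413 279.39248046]]
```

View pics/w3.png

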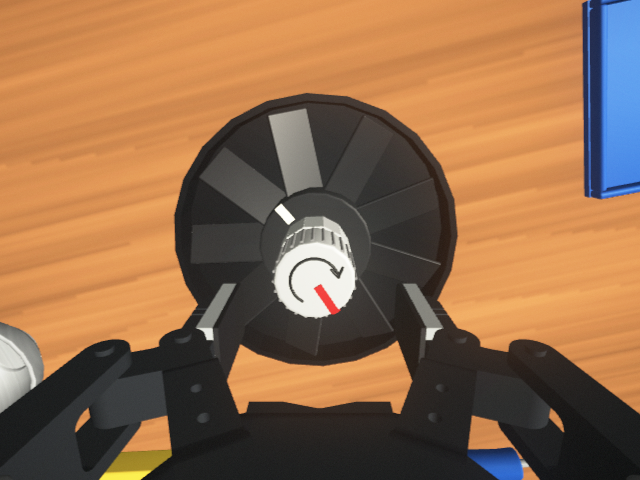

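The fingertips straddle the nut: inner corners are near (238,284) and (402,284), so their midpoint is about column 320, and the nut's top centre is near (315,279). The nut sits about 2 mm off along the closing axis, so I'll quantify it.

```bash
python3 - <<'E'
from meas import *
im=cv2.imread("pics/w3.png")[:,:,::-1].copy(); KE=cam("wrist"); o=bot.get_obs()
e,w,r,m=nut(im,KE,.092,(315,279),55); print("nut",np.round(e[0],1),np.round(e[1],1),w.round(4),r.mean().round(4),r.std().round(4))
T=KE[1]@np.linalg.inv(imaging.calibration("wrist")["mount"])
tw=(np.linalg.inv(T)@np.r_[w,1])[:3]; print("nut in tool",tw.round(4))
for s in (0,.003,.006,.009):
  P=(T@np.c_[[[.011,.0298,-s],[.011,-.0298,-s],[-.011,.0298,-s],[-.011,-.0298,-s]],np.ones(4)].T).T[:,:3]; print(s,proj(KE,P).round(1).tolist())
g=cv2.cvtColor(im,cv2.COLOR_RGB2GRAY)
for v in (288,300,312,320,326,332):
  print(v,[int(x) for x in g[v,190:248:2]],[int(x) for x in g[v,450:392:-2]])
E
```

```text
nut [317.8 274.1] [78.7 92.7] [ 0.5248 -0.1519  0.092 ] 0.0193 0.0023
nut in tool [0.0034 0.0005 0.0222]
0 [[390.6, 276.9], [242.1, 277.0], [387.9, 326.1], [245.0, 326.2]]
0.003 [[391.9, 279.8], [240.6, 279.8], [389.2, 329.8], [243.6, 329.9]]
0.006 [[393.4, 282.8], [239.0, 282.8], [390.5, 333.7], [242.1, 333.7]]
0.009 [[394.9, 285.9], [237.4, 286.0], [391.9, 337.6], [240.6, 337.7]]
288 [37, 35, 39, 37, 34, 37, 35, 34, 35, 36, 35, 37, 37, 40, 41, 101, 134, 135, 136, 134, 134, 132, 46, 33, 43, 49, 50, 51, 50] [171, 172, 173, 172, 88, 49, 48, 42, 33, 35, 35, 35, 33, 31, 37, 45, 119, 131, 134, 133, 134, 133, 129, 58, 40, 39, 38, 37, 48]
300 [166, 165, 167, 45, 35, 37, 36, 38, 36, 35, 35, 80, 136, 134, 134, 134, 135, 136, 122, 34, 35, 45, 47, 49, 49, 47, 50, 51, 51] [173, 172, 170, 172, 170, 170, 161, 56, 45, 44, 45, 46, 93, 131, 133, 134, 133, 132, 132, 105, 43, 41, 37, 37, 35, 35, 36, 35, 46]
312 [176, 102, 36, 36, 31, 36, 37, 54, 135, 136, 133, 136, 135, 134, 134, 108, 35, 35, 45, 48, 47, 51, 47, 49, 49, 50, 49, 51, 46] [183, 182, 95, 46, 49, 48, 46, 47, 76, 132, 135, 132, 134, 132, 133, 134, 101, 41, 39, 35, 36, 35, 35, 38, 36, 37, 35, 39, 42]
320 [34, 36, 35, 37, 34, 102, 134, 134, 134, 135, 134, 135, 135, 95, 33, 33, 44, 47, 48, 46, 45, 48, 49, 49, 47, 46, 50, 49, 49] [48, 47, 49, 47, 45, 47, 119, 134, 134, 134, 133, 132, 134, 135, 86, 40, 39, 38, 34, 37, 36, 33, 36, 36, 36, 37, 35, 37, 35]
326 [38, 36, 37, 95, 136, 135, 133, 136, 135, 134, 136, 121, 34, 33, 39, 44, 48, 47, 48, 50, 46, 48, 48, 46, 44, 47, 48, 46, 38] [47, 47, 47, 46, 108, 132, 134, 132, 133, 134, 134, 133, 105, 40, 42, 38, 37, 35, 34, 35, 36, 32, 37, 36, 34, 36, 37, 37, 33]
332 [36, 36, 34, 35, 38, 35, 39, 188, 233, 233, 232, 203, 63, 65, 51, 47, 47, 45, 48, 47, 45, 47, 47, 47, 50, 49, 51, 44, 41] [46, 48, 46, 44, 47, 44, 44, 45, 200, 230, 231, 231, 181, 76, 76, 51, 37, 34, 35, 36, 34, 34, 35, 34, 36, 36, 35, 35, 34]
```

{"method": "move_arm", "body": {
  "commands": [
    [[0,-0.0019,0,0,0,10,0.06],[0,0,0,0,0,10,0.06],[0,0,0,0,0,10,0.06],[0,0,0,0,0,10,0.06],[0,0,0,0,0,10,0.06],[0,0,0,0,0,10,0.06],[0,0,0,0,0,10,0.06],[0,0,0,0,0,10,0.06],[0,0,0,0,0,10,0.06],[0,0,0,0,0,0,0.06],[0,0,0,0,0,0,0.06],[0,0,0,0,0,0,0.06]]
  ]
}}

```text
t: 5.05
eef_pos: [0.5273, -0.1551, 0.1139]
tool_rot: [-0.0, 0.785, 0.619, 0.0]
contact_force: [-0.3, -0.0, -0.4]
gripper_width: 0.7
grasp_force: 0.0
```

```bash
cat > circ.py <<'E'
from h import *
from scipy.optimize import least_squares
def face(im,c0):
    """top face centre (pixels) by a fit to the bright face's lower arc, the part away from the nut's bright side"""
    hsv=cv2.cvtColor(im,cv2.COLOR_RGB2HSV); mk=np.zeros(im.shape[:2],np.uint8); cv2.circle(mk,c0,62,255,-1)
    m=(cv2.inRange(hsv,(0,0,130),(180,40,255))|cv2.inRange(hsv,(0,120,100),(8,255,255))|cv2.inRange(hsv,(172,120,100),(180,255,255)))&mk
    m=cv2.morphologyEx(m,cv2.MORPH_CLOSE,np.ones((9,9))); m=cv2.morphologyEx(m,cv2.MORPH_OPEN,np.ones((9,9)))
    c=max(cv2.findContours(m,cv2.RETR_EXTERNAL,cv2.CHAIN_APPROX_NONE)[0],key=cv2.contourArea)[:,0].astype(float)
    b=c[:,1].max(); return c[c[:,1]>b-42]
def centre(im,KE,c0,z=.092):
    a=face(im,c0); P=ray(KE,a,z)[:,:2]
    f=least_squares(lambda p:np.hypot(*(P-p).T)-.0193,P.mean(0),loss="soft_l1",f_scale=.0005)
    W=np.r_[f.x,z]; T=KE[1]@np.linalg.inv(imaging.calibration("wrist")["mount"])
    return W,(np.linalg.inv(T)@np.r_[W,1])[:3],proj(KE,W)[0],np.sqrt(np.mean(f.fun**2))
E
python3 - <<'E'
from circ import *
KEn=cam("wrist")
im,KE=snap('wrist','w4'); o=bot.get_obs()
print(o['t'],np.round(o['q'],3),np.round(o['eef_pos'],4),np.round(o['tool_rot'],4))
print("now",[np.round(v,4) for v in centre(im,KE,(316,279))])
# old picture with its pose
old=dict(eef_pos=[.5280,-.1532,.1143],tool_rot=[3e-4,.1186,.9929,1e-4]); im3=cv2.imread("pics/w3.png")[:,:,::-1].copy()
print("old",[np.round(v,4) for v in centre(im3,cam("wrist",old),(315,279))])
E
```

```text
5.1 [-0.42   0.534  0.785  1.999 -0.517  0.816  0.426] [ 0.5273 -0.1551  0.1139] [-1.000e-04  7.856e-01  6.187e-01  2.000e-04]
now [array([ 0.5286, -0.1532,  0.092 ]), array([0.0021, 0.0008, 0.0219]), array([322.6923, 277.5681]), np.float64(0.0003)]
old [array([ 0.5264, -0.156 ,  0.092 ]), array([ 0.0009, -0.0031,  0.0223]), array([314.1771, 279.5732]), np.float64(0.0003)]
```

View pics/w4.png

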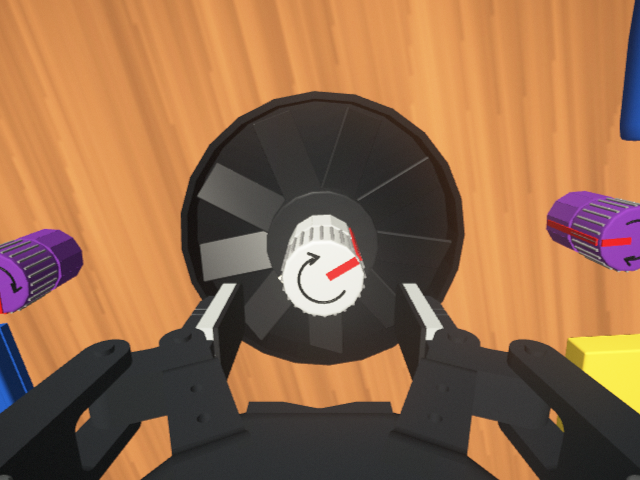

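```bash
python3 - <<'E'
from circ import *
o=bot.get_obs(); KE=cam("wrist",o); M=np.array(imaging.calibration("wrist")["mount"]); np.set_printoptions(suppress=True,precision=5)
print(M); print(M[:3,:3].T@M[:3,:3])
im=cv2.imread("pics/w4.png")[:,:,::-1].copy(); W,t,px,r=centre(im,KE,(316,279)); print(W,t,px, proj(KE,W))
print(proj((KE[0],M),t), proj(KE,o['eef_pos']), np.linalg.inv(KE[1]@np.linalg.inv(M)), o['eef_pos'])
E
```

```text
[[-0.00048 -0.96365 -0.26718  0.06872]
 [ 1.      -0.00048 -0.00007 -0.00083]
 [-0.00006 -0.26718  0.96365 -0.14156]
 [ 0.       0.       0.       1.     ]]
[[ 1. -0.  0.]
 [-0.  1. -0.]
 [ 0. -0.  1.]]
[ 0.52857 -0.15324  0.092  ] [0.00213 0.00082 0.02186] [322.69137 277.56253] [[322.69137 277.56253]]
[[322.69137 277.56253]] [[321.17164 302.70107]] [[ 0.23433  0.97216  0.00031  0.02722]
 [ 0.97216 -0.23433  0.00009 -0.54896]
 [ 0.00016  0.00028 -1.       0.11382]
 [ 0.       0.       0.       1.     ]] [ 0.52727 -0.15513  0.11386]
```

{"method": "move_arm", "body": {
  "commands": [
    [[-0.0003,0.0017,0,0,0,0,0.06],[0,0,0,0,0,-10,0.06],[0,0,0,0,0,-10,0.06],[0,0,0,0,0,-10,0.06],[0,0,0,0,0,-10,0.06],[0,0,0,0,0,-10,0.06],[0,0,0,0,0,-10,0.06],[0,0,0,0,0,-10,0.06],[0,0,0,0,0,-10,0.06],[0,0,0,0,0,-10,0.06],[0,0,0,0,0,-10,0.06],[0,0,0,0,0,-10,0.06],[0,0,0.018,0,0,0,0.06],[0,0,0.018,0,0,0,0.06],[0,0,0.018,0,0,0,0.055],[0,0,0,0,0,0,0.05],[0,0,0,0,0,0,0.048],[0,0,0,0,0,0,0.046]]
  ]
}}

```text
t: 7.35
eef_pos: [0.5294, -0.1559, 0.0603]
tool_rot: [0.001, -0.055, 0.998, -0.0]
contact_force: [1.3, 0.2, -0.0]
gripper_width: 0.539
grasp_force: 0.0
```

```bash
python3 -c "
from circ import *
im,KE=snap('wrist','w5')
o=bot.get_obs();print(o['t'],np.round(o['q'],3),np.round(o['eef_pos'],4),np.round(o['tool_rot'],4),np.round(o['contact_force'],2),o['gripper_width'])
"
```

```text
7.4 [-0.024  0.513  0.252  2.    -0.204  0.651  2.041] [ 0.5294 -0.1559  0.0604] [ 6.000e-04 -5.550e-02  9.985e-01 -1.000e-04] [ 1.45 -0.74 -0.11] 0.5364735464536182
```

View pics/w5.png

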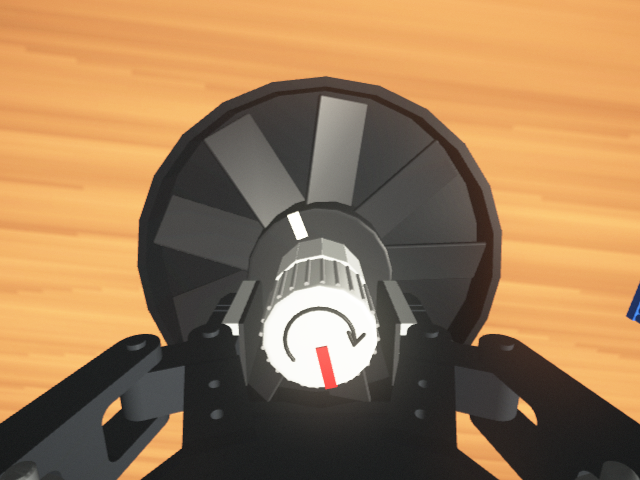

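The nut's top (262–378 px) is centred between the pads, at about column 320. Now I'll close gently.

{"method": "move_arm", "body": {
  "commands": [
    [[0,0,0,0,0,0,0.044],[0,0,0,0,0,0,0.043],[0,0,0,0,0,0,0.042],[0,0,0,0,0,0,0.041],[0,0,0,0,0,0,0.04]]
  ],
  "squeeze": 20
}}

```text
t: 8.02
eef_pos: [0.5289, -0.1559, 0.0598]
tool_rot: [0.0, -0.056, 0.998, -0.0]
contact_force: [-0.6, 0.4, 0.7]
gripper_width: 0.469
grasp_force: 0.2
```

{"method": "move_arm", "body": {
  "commands": [
    [[0,0,0,0,0,0,0.039],[0,0,0,0,0,0,0.038]]
  ],
  "squeeze": 20
}}

```text
t: 8.28
eef_pos: [0.5289, -0.1559, 0.06]
tool_rot: [0.0, -0.056, 0.998, -0.0]
contact_force: [-1.3, 0.3, 3.6]
gripper_width: 0.451
grasp_force: 19.9
```

{"method": "move_arm", "body": {
  "commands": [
    [[0,0,-0.0003,0,0,0,0.036],[0,0,-0.0004,0,0,3,0.036],[0,0,0,0,0,3,0.036]]
  ],
  "squeeze": 25
}}

```text
t: 8.65
eef_pos: [0.5286, -0.1555, 0.0602]
tool_rot: [-0.0, -0.002, 1.0, 0.0]
contact_force: [0.5, -0.1, -1.9]
gripper_width: 0.451
grasp_force: 25.2
```

{"method": "move_arm", "body": {
  "commands": [
    [[0,0,0,0,0,3,0.036],[0,0,0,0,0,3,0.036],[0,0,0,0,0,3,0.036],[0,0,0,0,0,0,0.036]]
  ]
}}

```text
t: 9.15
eef_pos: [0.5288, -0.1555, 0.0603]
tool_rot: [-0.0, 0.075, 0.997, 0.0]
contact_force: [-0.6, -0.2, -0.4]
gripper_width: 0.445
grasp_force: 25.2
```

{"method": "move_arm", "body": {
  "commands": [
    [[0,0,0,0,0,3,0.036],[0,0,0,0,0,2,0.036],[0,0,0,0,0,0,0.036]]
  ]
}}

```text
t: 9.52
eef_pos: [0.5289, -0.1557, 0.0605]
tool_rot: [-0.0, 0.118, 0.993, -0.0]
contact_force: [-0.2, -0.3, 0.7]
gripper_width: 0.452
grasp_force: 25.2
```

{"method": "move_arm", "body": {
  "commands": [
    [[0,0,0,0,0,3,0.036],[0,0,0,0,0,2,0.036],[0,0,0,0,0,0,0.036]]
  ]
}}

```text
t: 9.9
eef_pos: [0.529, -0.1558, 0.0606]
tool_rot: [0.0, 0.162, 0.987, -0.0]
contact_force: [0.5, -1.0, 2.5]
gripper_width: 0.45
grasp_force: 25.4
```

{"method": "move_arm", "body": {
  "commands": [
    [[0,0,-0.0003,0,0,3,0.036],[0,0,-0.0003,0,0,2,0.036],[0,0,0,0,0,0,0.036]]
  ]
}}

```text
t: 10.28
eef_pos: [0.5289, -0.1557, 0.0611]
tool_rot: [0.0, 0.204, 0.979, -0.0]
contact_force: [0.1, -1.0, 0.8]
gripper_width: 0.449
grasp_force: 25.3
```

{"method": "move_arm", "body": {
  "commands": [
    [[0,0,-0.0002,0,0,3,0.036],[0,0,-0.0002,0,0,3,0.036],[0,0,-0.0002,0,0,3,0.036],[0,0,0,0,0,0,0.036]]
  ]
}}

```text
t: 10.78
eef_pos: [0.5289, -0.1557, 0.0616]
tool_rot: [-0.0, 0.28, 0.96, -0.0]
contact_force: [-0.0, -0.1, -0.2]
gripper_width: 0.45
grasp_force: 25.3
```

{"method": "move_arm", "body": {
  "commands": [
    [[0,0,-0.0002,0,0,3,0.036],[0,0,-0.0002,0,0,3,0.036],[0,0,-0.0002,0,0,3,0.036],[0,0,0,0,0,0,0.036]]
  ]
}}

```text
t: 11.28
eef_pos: [0.5288, -0.1556, 0.0622]
tool_rot: [-0.0, 0.354, 0.935, -0.0]
contact_force: [0.7, 0.1, 0.3]
gripper_width: 0.449
grasp_force: 25.3
```

{"method": "move_arm", "body": {
  "commands": [
    [[0,0,-0.0002,0,0,3,0.036],[0,0,-0.0002,0,0,3,0.036],[0,0,-0.0002,0,0,3,0.036],[0,0,-0.0002,0,0,3,0.036],[0,0,-0.0002,0,0,3,0.036],[0,0,0,0,0,0,0.036]]
  ]
}}

```text
t: 12.02
eef_pos: [0.5288, -0.1556, 0.0632]
tool_rot: [-0.0, 0.473, 0.881, -0.0]
contact_force: [-0.5, 0.1, 0.2]
gripper_width: 0.447
grasp_force: 25.3
```

```bash
python3 - <<'E'
from circ import *
im,KE=snap('wrist','w6'); o=bot.get_obs(); print(np.round(o['q'],3),np.round(o['contact_force'],2),np.round(o['torque'],3),np.round(o['eef_pos'],4))
hsv=cv2.cvtColor(im,cv2.COLOR_RGB2HSV); 
red=(cv2.inRange(hsv,(0,150,100),(8,255,255))|cv2.inRange(hsv,(172,150,100),(180,255,255)))
red[:,:240]=0; red[:,400:]=0; ys,xs=np.nonzero(red); print(len(xs),xs.mean(),ys.mean(),np.ptp(xs),np.ptp(ys))
im5=cv2.imread('pics/w5.png')[:,:,::-1]; h5=cv2.cvtColor(im5.copy(),cv2.COLOR_RGB2HSV); r=(cv2.inRange(h5,(0,150,100),(8,255,255))|cv2.inRange(h5,(172,150,100),(180,255,255))); r[:,:240]=0; r[:,400:]=0; ys,xs=np.nonzero(r); print(len(xs),xs.mean(),ys.mean())
E
```

```text
[-0.246  0.559  0.548  2.013 -0.45   0.689  1.173] [0.32 0.52 0.38] [ 0.024 -0.011 -0.015] [ 0.5288 -0.1556  0.0632]
458 325.6353711790393 369.0764192139738 21 42
447 325.93064876957493 367.69127516778525
```

```bash
python3 - <<'E'
from circ import *
K=imaging.calibration("wrist")["intrinsics"]; M=np.array(imaging.calibration("wrist")["mount"]); M[0,3]=.0663; M[1,3]=0
for f,tz in (("w5",.0604),("w6",.0632)):
    im=cv2.imread(f"pics/{f}.png")[:,:,::-1].copy(); hsv=cv2.cvtColor(im,cv2.COLOR_RGB2HSV)
    up=.0 if f=="w5" else .0028
    def toz(uv,zw):   # tool frame: z_tool = tz - zw
        return ray((K,M),uv,tz-zw)[:,:2]
    red=(cv2.inRange(hsv,(0,150,100),(8,255,255))|cv2.inRange(hsv,(172,150,100),(180,255,255))); red[:,:240]=0; red[:,400:]=0
    ys,xs=np.nonzero(red); r=toz(np.c_[xs,ys],.092+up); 
    fc=face(im,(320,332)); P=toz(fc,.092+up); c=least_squares(lambda p:np.hypot(*(P-p).T)-.0193,P.mean(0),loss="soft_l1",f_scale=.0005).x
    d=r.mean(0)-c; a=np.arctan2(d[1],d[0])
    wh=cv2.inRange(hsv,(0,0,170),(180,50,255)); n,l,s,ce=cv2.connectedComponentsWithStats(wh)
    for i in range(1,n):
        if 60<s[i,4]<600 and 130<ce[i,1]<300 and 200<ce[i,0]<440:
            w=toz([ce[i]],.04)[0]; b=np.arctan2(w[1],w[0]); print(f,ce[i],s[i,4],"R",np.hypot(*w),"cw turn left",(b-a)%(2*np.pi),"red",a,"c",c)
E
```

```text
w5 [297.22318841 225.19130435] 345 R 0.02695218582112333 cw turn left 2.9587345142665047 red 2.9557606578292686 c [8.05290176e-04 4.04657262e-05]
w6 [260.49013158 272.37171053] 304 R 0.02740298185632349 cw turn left 1.8198340155958137 red 2.95742960992955 c [ 1.98675351e-04 -2.26336606e-05]
```

{"method": "move_arm", "body": {
  "commands": [
    [[0,0,-0.0002,0,0,3,0.036],[0,0,-0.0002,0,0,3,0.036],[0,0,-0.0002,0,0,3,0.036],[0,0,-0.0002,0,0,3,0.036],[0,0,-0.0002,0,0,3,0.036],[0,0,0,0,0,0,0.036]]
  ]
}}

```text
t: 12.82
eef_pos: [0.5287, -0.1556, 0.0641]
tool_rot: [-0.0, 0.584, 0.812, -0.0]
contact_force: [0.9, -0.0, -0.8]
gripper_width: 0.45
grasp_force: 25.2
```

{"method": "move_arm", "body": {
  "commands": [
    [[0,0,-0.0002,0,0,3,0.036],[0,0,-0.0002,0,0,3,0.036],[0,0,-0.0002,0,0,3,0.036],[0,0,-0.0002,0,0,3,0.036],[0,0,0,0,0,0,0.036]]
  ]
}}

```text
t: 13.45
eef_pos: [0.5287, -0.1557, 0.065]
tool_rot: [-0.0, 0.666, 0.746, -0.0]
contact_force: [-0.8, -0.0, -0.6]
gripper_width: 0.45
grasp_force: 25.2
```

{"method": "move_arm", "body": {
  "commands": [
    [[0,0,-0.0002,0,0,3,0.036],[0,0,-0.0001,0,0,3,0.036],[0,0,-0.0002,0,0,3,0.036],[0,0,-0.0001,0,0,3,0.036],[0,0,0,0,0,0,0.036]]
  ]
}}

```text
t: 14.08
eef_pos: [0.5288, -0.1557, 0.0656]
tool_rot: [-0.0, 0.74, 0.672, -0.0]
contact_force: [-0.5, 0.3, -0.1]
gripper_width: 0.454
grasp_force: 25.2
```

{"method": "move_arm", "body": {
  "commands": [
    [[0,0,-0.0002,0,0,3,0.036],[0,0,-0.0001,0,0,3,0.036],[0,0,-0.0002,0,0,3,0.036],[0,0,-0.0001,0,0,3,0.036],[0,0,0,0,0,0,0.036]]
  ]
}}

```text
t: 14.7
eef_pos: [0.5289, -0.1558, 0.0663]
tool_rot: [0.0, 0.806, 0.591, -0.0]
contact_force: [-0.2, 0.2, -0.4]
gripper_width: 0.451
grasp_force: 25.2
```

{"method": "move_arm", "body": {
  "commands": [
    [[0,0,-0.0002,0,0,3,0.036],[0,0,-0.0001,0,0,3,0.036],[0,0,-0.0002,0,0,3,0.036],[0,0,-0.0001,0,0,3,0.036],[0,0,0,0,0,0,0.036]]
  ]
}}

```text
t: 15.32
eef_pos: [0.529, -0.1558, 0.067]
tool_rot: [0.0, 0.864, 0.504, 0.0]
contact_force: [0.7, -0.6, 1.4]
gripper_width: 0.451
grasp_force: 25.3
```

{"method": "move_arm", "body": {
  "commands": [
    [[0,0,-0.0002,0,0,3,0.036],[0,0,-0.0001,0,0,3,0.036],[0,0,-0.0002,0,0,3,0.036],[0,0,-0.0001,0,0,3,0.036],[0,0,0,0,0,0,0.036]]
  ]
}}

```text
t: 15.95
eef_pos: [0.529, -0.1558, 0.0676]
tool_rot: [0.0, 0.912, 0.411, 0.0]
contact_force: [-0.6, 0.1, 1.8]
gripper_width: 0.446
grasp_force: 25.4
```

```bash
python3 -c "
from h import *
o=bot.get_obs();print(np.round(o['q'],3),np.round(o['torque'],3),np.round(o['contact_force'],2))"
```

```text
[-0.477  0.682  0.894  2.024 -0.753  0.802  0.144] [ 0.027 -0.019  0.034] [-0.59  0.07  1.85]
```

{"method": "move_arm", "body": {
  "commands": [
    [[0,0,-0.0004,0,0,3,0.036],[0,0,-0.0002,0,0,3,0.036],[0,0,-0.0002,0,0,3,0.036],[0,0,-0.0002,0,0,3,0.036],[0,0,0,0,0,0,0.036]]
  ]
}}

```text
t: 16.58
eef_pos: [0.5289, -0.1557, 0.0684]
tool_rot: [-0.0, 0.95, 0.313, -0.0]
contact_force: [0.0, -0.2, 0.7]
gripper_width: 0.454
grasp_force: 25.3
```

{"method": "move_arm", "body": {
  "commands": [
    [[0,0,-0.0002,0,0,3,0.036],[0,0,-0.0002,0,0,3,0.036],[0,0,-0.0002,0,0,3,0.036],[0,0,-0.0002,0,0,3,0.036],[0,0,0,0,0,0,0.036]]
  ]
}}

```text
t: 17.2
eef_pos: [0.5288, -0.1557, 0.0692]
tool_rot: [-0.0, 0.977, 0.212, -0.0]
contact_force: [-0.8, 0.2, 0.9]
gripper_width: 0.45
grasp_force: 25.3
```

```bash
python3 - <<'E'
from circ import *
im,KE=snap('wrist','w7'); o=bot.get_obs(); q=o['tool_rot']; print(np.round(o['q'],3),np.round(o['contact_force'],2),np.round(o['torque'],3),np.round(o['eef_pos'],4))
hsv=cv2.cvtColor(im,cv2.COLOR_RGB2HSV); red=(cv2.inRange(hsv,(0,150,100),(8,255,255))|cv2.inRange(hsv,(172,150,100),(180,255,255))); red[:,:240]=0; red[:,400:]=0; ys,xs=np.nonzero(red); print(len(xs),xs.mean(),ys.mean())
print("turned",2*np.degrees(np.arcsin(q[1])-np.arcsin(-.0555)), 2*(np.arcsin(q[1])-np.arcsin(-.0555)))
cv2.imwrite("pics/w7s.png",im[:,:,::-1])
E
```

```text
[-0.536  0.739  0.997  2.027 -0.845  0.858 -0.192] [ 0.06  0.69 -0.99] [-0.002 -0.057  0.02 ] [ 0.5288 -0.1557  0.0692]
459 325.5468409586057 369.36383442265793
turned 161.8411105075917 2.8246602434414667
```

View pics/w7.png

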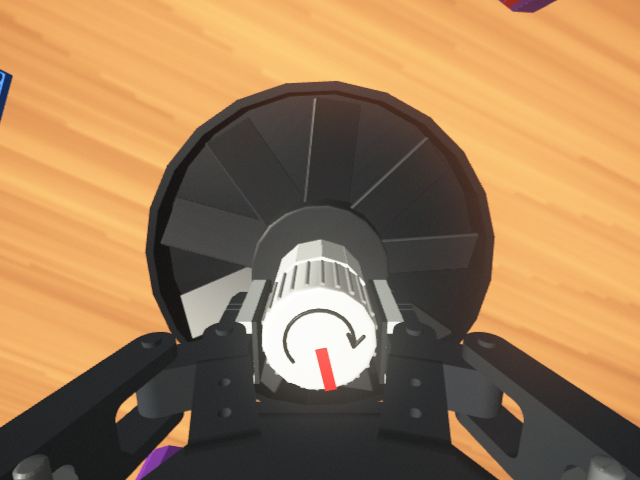

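The white line is now hidden behind the nut, as expected, and the red line hasn't shifted in the grip, so there's no slip. By measurement the last 8° brings the lines together.

{"method": "move_arm", "body": {
  "commands": [
    [[0,0,-0.0003,0,0,3,0.036],[0,0,-0.0002,0,0,3,0.036],[0,0,-0.0002,0,0,2,0.036],[0,0,0,0,0,0,0.036],[0,0,0,0,0,0,0.036]]
  ]
}}

```text
t: 17.88
eef_pos: [0.5287, -0.1557, 0.0699]
tool_rot: [-0.0, 0.99, 0.143, -0.0]
contact_force: [0.4, 0.6, -1.2]
gripper_width: 0.45
grasp_force: 25.2
```

{"method": "move_arm", "body": {
  "commands": [
    [[0,0,-0.0004,0,0,0,0.036],[0,0,-0.0004,0,0,0,0.036],[0,0,0,0,0,0,0.036]]
  ]
}}

```text
t: 18.25
eef_pos: [0.5289, -0.1558, 0.0708]
tool_rot: [-0.0, 0.99, 0.142, 0.0]
contact_force: [0.1, 0.4, -1.3]
gripper_width: 0.445
grasp_force: 25.2
```

{"method": "move_arm", "body": {
  "commands": [
    [[0,0,-0.0004,0,0,0,0.036],[0,0,-0.0004,0,0,0,0.036],[0,0,0,0,0,0,0.036]]
  ]
}}

```text
t: 18.62
eef_pos: [0.5289, -0.1557, 0.0716]
tool_rot: [-0.0, 0.99, 0.142, 0.0]
contact_force: [0.3, -0.1, -1.5]
gripper_width: 0.451
grasp_force: 25.2
```

{"method": "move_arm", "body": {
  "commands": [
    [[0,0,-0.0004,0,0,0,0.036],[0,0,-0.0004,0,0,0,0.036],[0,0,0,0,0,0,0.036]]
  ]
}}

```text
t: 19.0
eef_pos: [0.5289, -0.1558, 0.0724]
tool_rot: [-0.0, 0.99, 0.142, 0.0]
contact_force: [0.5, 0.9, -1.3]
gripper_width: 0.449
grasp_force: 25.2
```

The thread is free: the nut has risen 2.4 mm and only its weight shows. I'll lift it off.

{"method": "move_arm", "body": {
  "commands": [
    [[0,0,-0.001,0,0,0,0.036],[0,0,-0.001,0,0,0,0.036],[0,0,-0.001,0,0,0,0.036],[0,0,-0.001,0,0,0,0.036],[0,0,0,0,0,0,0.036]]
  ]
}}

```text
t: 19.62
eef_pos: [0.5289, -0.1558, 0.0765]
tool_rot: [0.0, 0.99, 0.142, 0.0]
contact_force: [0.1, 0.2, -1.0]
gripper_width: 0.45
grasp_force: 25.2
```

{"method": "move_arm", "body": {
  "commands": [
    [[0,0,-0.0015,0,0,0,0.036],[0,0,-0.0015,0,0,0,0.036],[0,0,-0.0015,0,0,0,0.036],[0,0,-0.0015,0,0,0,0.036],[0,0,-0.0015,0,0,0,0.036],[0,0,-0.0015,0,0,0,0.036],[0,0,-0.0015,0,0,0,0.036],[0,0,-0.0015,0,0,0,0.036],[0,0,-0.0015,0,0,0,0.036],[0,0,-0.002,0,0,0,0.036],[0,0,-0.002,0,0,0,0.036],[0,0,-0.005,0,0,0,0.036],[0,0,-0.01,0,0,0,0.036],[0,0,-0.02,0,0,0,0.036]]
  ]
}}

```text
t: 21.38
eef_pos: [0.5285, -0.1557, 0.1297]
tool_rot: [-0.0, 0.99, 0.142, -0.0]
contact_force: [-0.0, 0.2, -0.7]
gripper_width: 0.458
grasp_force: 25.3
```

```bash
python3 - <<'E'
from circ import *
o=bot.get_obs(); q=o['tool_rot']; im,KE=snap('wrist','w8'); print(np.round(o['q'],3),np.round(o['contact_force'],2),np.round(o['eef_pos'],4),np.round(q,4),o['gripper_width'],o['grasp_force'])
hsv=cv2.cvtColor(im,cv2.COLOR_RGB2HSV); red=(cv2.inRange(hsv,(0,150,100),(8,255,255))|cv2.inRange(hsv,(172,150,100),(180,255,255))); red[:,:240]=0; red[:,400:]=0; ys,xs=np.nonzero(red); print(len(xs),xs.mean(),ys.mean())
# tray spot from top0 and in tool axes
t0=cv2.imread("pics/top0.png"); h=cv2.cvtColor(t0,cv2.COLOR_BGR2HSV); m=cv2.inRange(h,(100,120,60),(125,255,255)); m[:200]=0; m[270:]=0
for k in range(3):
    KT=cam("top"); c=max(cv2.findContours(m,cv2.RETR_EXTERNAL,cv2.CHAIN_APPROX_NONE)[0],key=cv2.contourArea)
    w=ray(KT,cv2.boxPoints(cv2.minAreaRect(c)),.015); ce=w.mean(0); o2=np.argsort(w[:,1]); ax=w[o2[2:]].mean(0)-w[o2[:2]].mean(0); s=ce-.0485*ax/np.linalg.norm(ax); 
    R_=R.from_quat([q[1],q[2],q[3],q[0]]).as_matrix(); print("spot",s.round(4),"tool shift",(R_.T@(s-o['eef_pos'])).round(4), "nut by same cam",ray(KT,[[388.7,220.6]],.092).round(4))
E
```

```text
[-0.621  0.693  1.136  1.994 -0.776  0.975 -0.375] [-0.02  0.19 -0.67] [ 0.5285 -0.1557  0.1297] [-2.000e-04  9.898e-01  1.423e-01 -5.000e-04] 0.4576776160704321 25.28185528703034
479 325.7244258872651 369.3110647181628
spot [0.4899 0.0821 0.015 ] tool shift [ 0.0301 -0.2391  0.1147] nut by same cam [[ 0.5246 -0.1538  0.092 ]]
spot [0.4899 0.0821 0.015 ] tool shift [ 0.0301 -0.2391  0.1147] nut by same cam [[ 0.5246 -0.1538  0.092 ]]
spot [0.4899 0.0821 0.015 ] tool shift [ 0.0301 -0.2391  0.1147] nut by same cam [[ 0.5246 -0.1538  0.092 ]]
```

{"method": "move_arm", "body": {
  "commands": [
    [[0.002,-0.0125,0,0,0,0,0.036],[0.003,-0.025,0,0,0,0,0.036],[0.0042,-0.0325,0,0,0,0,0.036],[0.0045,-0.0335,0,0,0,0,0.036],[0.0045,-0.0335,0,0,0,0,0.036],[0.0045,-0.0335,0,0,0,0,0.036],[0.004,-0.0325,0,0,0,0,0.036],[0.003,-0.0225,0,0,0,0,0.036],[0.002,-0.0118,0,0,0,0,0.036],[0,0,0.02,0,0,0,0.036],[0,0,0.03,0,0,0,0.036],[0,0,0.025,0,0,0,0.036],[0,0,0.01,0,0,0,0.036],[0,0,0,0,0,0,0.036],[0,0,0,0,0,0,0.036]]
  ]
}}

```text
t: 23.3
eef_pos: [0.493, 0.0807, 0.0447]
tool_rot: [0.0, 0.99, 0.142, 0.001]
contact_force: [0.2, -0.1, 0.2]
gripper_width: 0.449
grasp_force: 25.4
```

```bash
python3 - <<'E'
from circ import *
im,KE=snap('scene','s2'); o=bot.get_obs(); print(np.round(o['q'],3),np.round(o['contact_force'],2),np.round(o['eef_pos'],4),o['gripper_width'],o['grasp_force'])
im2,_=snap('wrist','w9')
cv2.imwrite("pics/c9.png",np.hstack([cv2.resize(im[200:340,270:450],None,fx=2.2,fy=2.2),cv2.resize(im2,(400,308))])[:,:,::-1])
E
```

```text
[-1.052  0.77   1.054  2.159 -0.98   0.816 -0.641] [ 1.12  0.24 -0.45] [0.493  0.0808 0.0447] 0.44800935204443565 25.353772002272308
```

View pics/c9.png

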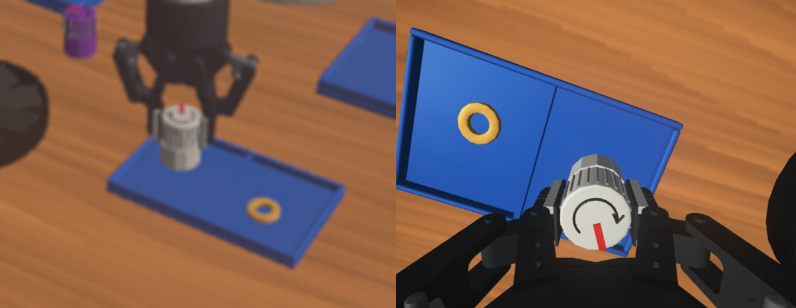

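The nut hangs upright over the empty compartment, clear of the washer and the walls. I'll lower it gently.

{"method": "move_arm", "body": {
  "commands": [
    [[0,0,0.005,0,0,0,0.036],[0,0,0.005,0,0,0,0.036],[0,0,0.004,0,0,0,0.036],[0,0,0.002,0,0,0,0.036],[0,0,0.001,0,0,0,0.036],[0,0,0.001,0,0,0,0.036],[0,0,0,0,0,0,0.036]]
  ]
}}

```text
t: 24.28
eef_pos: [0.4924, 0.0808, 0.0259]
tool_rot: [-0.0, 0.99, 0.142, 0.0]
contact_force: [0.1, 0.6, -1.4]
gripper_width: 0.454
grasp_force: 25.4
```

{"method": "move_arm", "body": {
  "commands": [
    [[0,0,0.0005,0,0,0,0.036],[0,0,0.0005,0,0,0,0.036],[0,0,0,0,0,0,0.036]]
  ]
}}

```text
t: 24.65
eef_pos: [0.4924, 0.0809, 0.025]
tool_rot: [-0.0, 0.99, 0.142, 0.0]
contact_force: [-0.7, 0.1, 1.6]
gripper_width: 0.449
grasp_force: 25.6
```

{"method": "move_arm", "body": {
  "commands": [
    [[0,0,0.0005,0,0,0,0.036],[0,0,0.0003,0,0,0,0.036],[0,0,0,0,0,0,0.036]]
  ]
}}

```text
t: 25.02
eef_pos: [0.4925, 0.0809, 0.0249]
tool_rot: [-0.001, 0.99, 0.142, 0.0]
contact_force: [-3.9, 1.3, 13.4]
gripper_width: 0.45
grasp_force: 26.7
```

It's on the floor. I'll ease the pressure off, open slowly and retreat upward.

{"method": "move_arm", "body": {
  "commands": [
    [[0,0,-0.0007,0,0,0,0.036],[0,0,0,0,0,0,0.038],[0,0,0,0,0,0,0.039],[0,0,0,0,0,0,0.04],[0,0,0,0,0,0,0.041],[0,0,0,0,0,0,0.044],[0,0,0,0,0,0,0.05],[0,0,0,0,0,0,0.058],[0,0,0,0,0,0,0.065],[0,0,0,0,0,0,0.065]]
  ]
}}

```text
t: 26.28
eef_pos: [0.4924, 0.0809, 0.0248]
tool_rot: [-0.0, 0.99, 0.142, 0.0]
contact_force: [-0.3, -0.5, 0.2]
gripper_width: 0.761
grasp_force: 0.0
```

{"method": "move_arm", "body": {
  "commands": [
    [[0,0,-0.005,0,0,0,0.065],[0,0,-0.01,0,0,0,0.065],[0,0,-0.015,0,0,0,0.065],[0,0,-0.02,0,0,0,0.065],[0,0,-0.03,0,0,0,0.065],[0,0,-0.03,0,0,0,0.065],[0,0,-0.03,0,0,0,0.065],[0,0,0,0,0,0,0.065],[0,0,0,0,0,0,0.065]]
  ]
}}

```text
t: 27.4
eef_pos: [0.492, 0.0811, 0.1647]
tool_rot: [-0.0, 0.99, 0.143, -0.0]
contact_force: [0.6, -0.5, -0.0]
gripper_width: 0.762
grasp_force: 0.0
```

```bash
python3 - <<'E'
from circ import *
im,KE=snap('scene','s3'); o=bot.get_obs(); print(o['t'],np.round(o['contact_force'],2),np.round(o['eef_pos'],4),np.round(o['joint_vel'],3),o['gripper_width'])
im2,_=snap('wrist','w10')
cv2.imwrite("pics/c10.png",np.hstack([cv2.resize(im[200:340,200:440],None,fx=2.2,fy=2.2)[:,:400],cv2.resize(im2,(400,308))])[:,:,::-1])
E
```

```text
27.45 [0.47 0.71 0.07] [0.4918 0.081  0.1643] [ 0.007  0.008 -0.007  0.003 -0.    -0.    -0.002] 0.7614981218141883
```

View pics/c10.png

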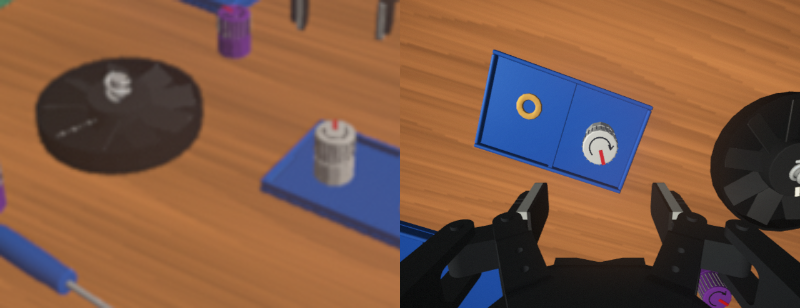

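The nut stands upright in the empty compartment, the spindle is bare, and the gripper is clear of everything.

```bash
python3 -c "
from station import bot
print(bot.hand_in())"
```

```text
the job is handed in; nothing more can be done
None
```

I unscrewed the nut about 2.96 rad clockwise, until by measurement its red line met the white one, lifted it off, stood it upright in the tray's empty compartment and handed the job in at about 27 s; force readings stayed under 4 N on the thread and peaked at 13 N as the nut touched the tray floor.

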